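Close the waste-oil jug with its tapered bung

TASK

Take the red bung off the low board of the blue rack, reaching in slantwise from its front, and stand it on the clear bench top to change your grip. Then take it from above by its handle and lower it gently into the neck of the white jug in the green tote until its flange sits flush on the rim, and let go: do not drop it in. Keep the bung upright all the way, and do not push or knock over the jug, cans, jars or other things.

Things in the scene. Friction and masses are not known exactly. Their poses are not given: they have to be found in the camera images.
- bung_center (a point): Centre (half-way up, on the axis) of the bung: loose, upright, 108 mm tall, about 0.16 kg, z from foot to handle. From the foot up: red tapered plug, diameter 32 mm at the foot, 42 mm at 50 mm; red flange 58 mm wide from 50 to 58 mm; black round handle 28 mm thick from 58 to 108 mm. Stands well on its flat foot. It starts on the rack's low board in one of 3 bays, jars in the others.
- rack: Fixed blue rack, 340 mm wide (y), open front facing its -x, the robot's side. Origin on the bench, mid-width, plumb below the upper board's front edge. Low board: x -45 to 160 mm, top at 25 mm height. Upper board: x 0 to 160, from 160 to 178 mm high; boxes on it from x = 75, to 230 mm high. Posts at y = +-162, from x = 25. Back panel at x = 156.
- jug_mouth (a point): Centre of the jug's mouth, at the top of its neck, z up. White open round jug, loose, 0.9 kg, 130 mm tall, 80 mm in diameter, standing on the tote's floor; neck 58 mm outside, 47 mm inside diameter, widening 25 mm down; 100 mm deep inside. With the bung fully home its flange lies on the rim and the bung's centre is 4 mm above this point.
- rack_bay (a point): Middle bay of the rack, on its low board 15 mm in front of the upper board's edge; the other bays are 95 mm to either side along the rack's y. The upper board and its edge leave no room for a gripper straight above a bay: reach it slantwise from the front, leaning about 35 degrees. Axes as the rack.
- tote: Fixed green open tote, origin in the centre of its underside, 250 mm (x) by 280 mm (y), walls 60 mm high, floor 5 mm thick. The jug stands in its middle with a tall spray can on each of the four sides, so a gripper has room only from straight above with its fingers spread along the tote's y axis; two small stubs in corners, under 40 mm high.
- can_near: White, green-capped spray can, loose bystander, 60 mm in diameter, 210 mm tall with its cap, 0.4 kg, origin in the centre of its underside, z up, on the tote's floor at about x = -81 mm of the tote
- can_far: Grey, yellow-capped spray can, loose bystander, 60 mm in diameter, 210 mm tall with its cap, 0.4 kg, origin in the centre of its underside, z up, on the tote's floor at about x = +81 mm of the tote
- can_left: Blue, white-capped spray can, loose bystander, 60 mm in diameter, 210 mm tall with its cap, 0.4 kg, origin in the centre of its underside, z up, on the tote's floor at about y = +98 mm of the tote
- can_right: Orange, black-capped spray can, loose bystander, 60 mm in diameter, 210 mm tall with its cap, 0.4 kg, origin in the centre of its underside, z up, on the tote's floor at about y = -98 mm of the tote
- jar_amber: Amber glass jar, loose bystander, 52 mm in diameter, 95 mm tall, origin in the centre of its underside, z up, in a bay of the rack
- jar_grey: Grey jar with an orange cap, loose bystander, 52 mm in diameter, 95 mm tall, origin in the centre of its underside, z up, in a bay of the rack
- tin: Tin can with a paper label, loose bystander, 66 mm in diameter, 85 mm tall, origin in the centre of its underside, z up, on the bench in front
- wrench: Steel wrench lying flat on the bench, loose bystander, 180 mm long along its x axis, under 45 mm wide, origin near its middle
Things that resemble listed ones, but are neither listed nor needed, are in the scene too. What is shaped like the part that bears bung_center but purple is not meant.

How it is judged:
On the way, in this order (a step that is already met when the one before it is completed fails the run):
1. The bung stands upright on the bench top, let go of (height (world z) of bung_center below 0.059 m and angle between bung_center's own z axis and vertical below 0.15 rad and contact force between the fingers and bung below 0.1 N and linear speed of bung below 0.02 m/s), for 0.2 s.
2. The bung is fully home in the jug's neck (z of bung_center in the frame of jug_mouth between 0 and 0.008 m and horizontal distance between bung_center and jug_mouth below 0.006 m), for 0.2 s.
At the end, for the whole second after the job is handed in: Bung released, at rest, upright (0.1 rad), centre within 6 mm of the neck axis and 0-8 mm above the mouth (flange on rim); jug upright (0.1 rad), within 30 mm of its start; bystanders within 40 mm of their starts, all but the wrench tilted under 0.4 rad (all of step 2 and angle between each of bung_center, jug_mouth's own z axis and vertical below 0.1 rad and linear speed of bung below 0.02 m/s and contact force between the fingers and bung below 0.1 N and distance of jug_mouth from where it was at the start of the episode below 0.03 m and not (distance of jar_amber from where it was at the start of the episode above 0.04 m) and not (distance of jar_grey from where it was at the start of the episode above 0.04 m) and not (distance of can_near from where it was at the start of the episode above 0.04 m) and not (distance of can_far from where it was at the start of the episode above 0.04 m) and not (distance of can_left from where it was at the start of the episode above 0.04 m) and not (distance of can_right from where it was at the start of the episode above 0.04 m) and not (distance of tin from where it was at the start of the episode above 0.04 m) and not (distance of wrench from where it was at the start of the episode above 0.04 m) and not (angle between jar_amber's own z axis and vertical above 0.4 rad) and not (angle between jar_grey's own z axis and vertical above 0.4 rad) and not (angle between can_near's own z axis and vertical above 0.4 rad) and not (angle between can_far's own z axis and vertical above 0.4 rad) and not (angle between can_left's own z axis and vertical above 0.4 rad) and not (angle between can_right's own z axis and vertical above 0.4 rad) and not (angle between tin's own z axis and vertical above 0.4 rad)); the robot touches nothing.
It fails at once if A bystander is pushed more than 40 mm or knocked over (distance of any of jar_amber, jar_grey, can_near, can_far, can_left, can_right, tin, wrench from where it was at the start of the episode above 0.04 m or angle between any of jar_amber, jar_grey, can_near, can_far, can_left, can_right, tin's own z axis and vertical above 0.4 rad).
It fails at once if The jug is pushed more than 30 mm or tipped (distance of jug_mouth from where it was at the start of the episode above 0.03 m or angle between jug_mouth's own z axis and vertical above 0.3 rad).
It fails at once if The bung is tipped over (angle between bung_center's own z axis and vertical above 0.7 rad).
It fails at once if The bung is dropped into the neck from more than about 25 mm above its seat (horizontal distance between bung_center and jug_mouth below 0.03 m and z of bung_center in the frame of jug_mouth above 0.03 m and contact force between the fingers and bung below 0.05 N).
It also fails if it takes over 69 s, if anything falls off the work surface, if the arm or the gripper's body presses on something with over 40 N, if the wrist force passes 120 N, or if a joint passes its speed limit or range.

ROBOT

A 6-joint arm with a two-finger parallel gripper is mounted at the origin on the work surface. World frame = base frame: x ahead of the robot, y to its left, z up, the work surface at z = 0. Lengths are in m, angles in rad, forces in N, time in s.
With the tool pointing down it reaches from about 0.275 to 0.85 m from the base axis. Payload 19 kg.
Tool frame: the origin (TCP) lies on the centre line of the jaws, within the pads' length; the fingertips stand 22 mm ahead of it and the grasp point (between the pads) lies 3 mm ahead of it; z points along the fingers, y is the line along which they close (so a half turn about z gives the same grasp; the last joint's range is limited). The gripper opens to 85 mm and grips with 20 to 120 N. Pads are 22 mm wide; open, the fingers measure 114 mm over their backs; the gripper's body (76 mm by 85 mm) begins 54 mm behind the grasp point. The pads swing forward as they close: fully open they stand 13 mm farther back than shut.
Start: joints at [-1.404, 0.15, 1.437, -0, 1.554, -0.134], TCP at [0.17, -0.549, 0.253] pointing down, gripper open.
Joint ranges: [-2.8, 2.8], [-0.68, 2.1], [0.12, 2.68], [-1.39, 4.53], [0.16, 2.79], [-2.81, 2.81]. Speed limits (rad/s): [1.89, 1.89, 2.22, 3.01, 3.01, 3.01].

INTERFACE

Orientations are given as a rotation vector (axis times angle).
In Python, from plant import * gives the robot as it stands. The module is installed in compiled form; this text tells all that it offers.
- The arm moves only by the tool arm_command, never from a script. Its argument "plan" is text: rows parted by semicolons, each of 5 numbers parted by spaces: the opening, from 0 (shut) to 1 (fully open), then the shift along the world's x, y, z in cm, then the turn about the world's z in degrees. A call has 1 to 20 rows; each row is the pose to reach, as a shift and turn from the pose commanded when the call began; what a row does not reach only later rows make up. A row lasts 1/8 s, in which the tool goes at most 62.5 mm and 10.7 degrees, less where a joint would pass 70% of its speed; a pose out of reach is approached as far as the arm can. A call with a gripper value outside its range is refused whole. The fingers move at their own pace and stop on an object; "grip_force" is the grip in N (left out, the last holds). Time passes only in rows, so rows that repeat a pose let the fingers close. It gives the time, the measured TCP pose, the force, the opening and the grip force at its end, in the units of the state.
- state(): the state, without advancing time (a new reading comes with each control period).
- read_camera(name): name is "side" or "top"; returns (picture, depth): 384x512x3 uint8, blue, green, red; 384x512 float32, m along the optical axis (not along the pixel's ray), 0 where there is no reading.
- camera_params(name): a dict with "intrinsics" (3x3 intrinsics, pixels), "k1" (the pictures are not rectified: a ray, as slopes to the right and down, at radius r is drawn at 1 + k1 r^2 times it, then the intrinsics apply), "pose" (4x4, takes a point from camera to world coordinates). Camera axes: x right, y down, z forward; pixel columns grow to the right and rows downward; lengths in m; the calibration is good to about 2 mm. A picture is of the moment at which its call begins. camera_params takes no time and is no camera call.
- job_done(): hands the job in; it is judged then, once.
The state is a dict: "t": time; "joints": joint angles; "joint_vel": joint speeds; "joint_efforts": joint torques, N m; "position": TCP position; "tool_rot": TCP orientation; "contact_force": force on the tool from outside, world axes, zero at the start; "ft_torque": the same for the moment, N m; "finger_gap": opening from 0.0 (shut) to 1.0 (fully open); "grip_force": force on a finger pad.
Only numpy, scipy, OpenCV 4.12 (cv2) and the standard library are available. Lean on these libraries where they do the work, as an engineer would, in place of code of your own. Each camera call takes 0.05 s, during which the arm holds its last target. There are 200 camera calls.

## Working session

There is one attempt and no reset: what is moved stays moved. The work goes in short steps, Python scripts to look and compute and a tool call to move; the robot and the scene stay as the last step left them, time stands still between calls to the robot, and variables do not carry over. Pictures are saved under pics/ and viewed, at most 10 in all, crops included, and the job is handed in when it is done.

Besides the shell and the picture viewer there is one more tool, called by a JSON object that holds its "fn" and its "kwargs". arm_command: Moves the arm, as the interface text tells. Its arguments: {"type":"object","properties":{"plan":{"type":"string"},"grip_force":{"type":"number"}},"required":["plan"]}

```bash
mkdir -p pics; cat > h.py <<'E'
from plant import *
import numpy as np, cv2
def cloud(name):
    im,d=read_camera(name); p=camera_params(name); K=np.array(p["intrinsics"]);k1=p["k1"];T=np.array(p["pose"])
    v,u=np.mgrid[:384,:512]; return im,d,up(u,v,d,K,k1,T)
def slopes(u,v,K,k1):
    x=(u-K[0,2])/K[0,0];y=(v-K[1,2])/K[1,1];a,b=x,y
    for _ in range(15):
        s=1+k1*(a*a+b*b);a,b=x/s,y/s
    return a,b
def up(u,v,d,K,k1,T):
    a,b=slopes(u,v,K,k1)
    return np.stack([a*d,b*d,d],-1)@T[:3,:3].T+T[:3,3]
E
python3 - <<'E'
from h import *
for n in("side","top"):
    im,d,P=cloud(n); cv2.imwrite(f"pics/{n}0.png",im); np.savez(f"{n}0.npz",im=im,d=d,P=P)
    p=camera_params(n);print(n,np.round(p["intrinsics"],1).tolist(),p["k1"],np.round(p["pose"],3).tolist())
s=state();print({k:np.round(v,3).tolist() for k,v in s.items()})
a=cv2.imread("pics/side0.png");b=cv2.imread("pics/top0.png")
E
```

```text
side [[432.8, 0.0, 260.9], [0.0, 432.8, 190.2], [0.0, 0.0, 1.0]] -0.1284983349177886 [[-0.855, -0.242, 0.459, -0.068], [-0.518, 0.438, -0.735, 0.913], [-0.023, -0.866, -0.5, 0.778], [0.0, 0.0, 0.0, 1.0]]
top [[413.1, 0.0, 255.0], [0.0, 413.1, 191.4], [0.0, 0.0, 1.0]] -0.09761109289418729 [[0.003, -0.986, 0.168, 0.342], [-1.0, -0.006, -0.013, -0.043], [0.014, -0.168, -0.986, 1.346], [0.0, 0.0, 0.0, 1.0]]
{'t': 0.1, 'joints': [-1.404, 0.151, 1.438, -0.0, 1.554, -0.134], 'joint_vel': [-0.0, -0.002, -0.002, 0.001, 0.001, -0.0], 'joint_efforts': [0.004, -71.439, -57.18, -0.0, 0.007, -0.0], 'position': [0.17, -0.549, 0.253], 'tool_rot': [-3.105, -0.471, 0.0], 'contact_force': [0.206, -0.541, -0.109], 'ft_torque': [-0.033, 0.033, -0.0], 'grip_force': 0.0, 'finger_gap': 0.999}
```

View pics/side0.png

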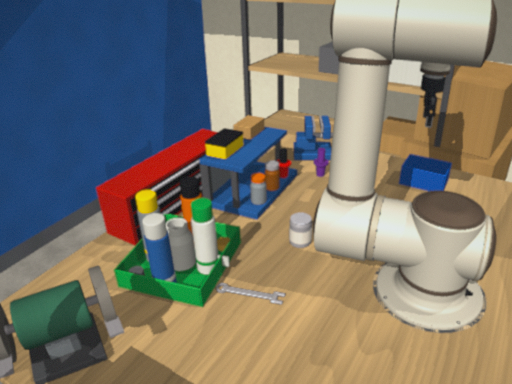

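View pics/top0.png

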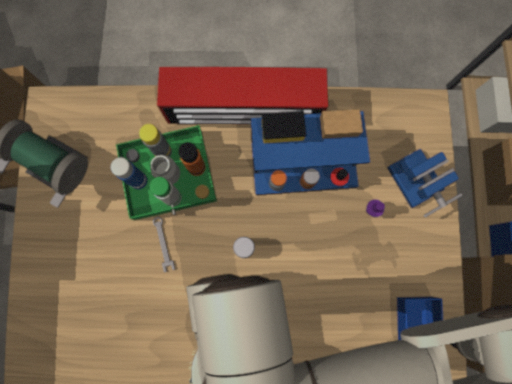

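Side view: bung (black handle, red flange) at about (284,160) in the rack's far bay, purple look-alike at (321,162). In the top view: bung (340,177), jug mouth ring (163,163) amid four cans, tin (243,247), wrench (165,245).

```bash
python3 - <<'E'
from h import *
z=np.load("top0.npz");im,P=z["im"],z["P"];d=z["d"]
hsv=cv2.cvtColor(im,cv2.COLOR_BGR2HSV);H,S,V=[hsv[...,i].astype(int) for i in range(3)]
v,u=np.mgrid[:384,:512]
def box(u0,u1,v0,v1):return (u>=u0)&(u<=u1)&(v>=v0)&(v<=v1)&(d>0)
# bung
b=box(325,358,160,192); red=b&((H<8)|(H>172))&(S>150)&(V>70); top=b&(P[...,2]>.115)&(P[...,2]<.145)
print("red",red.sum(),np.median(P[red],0),P[red].min(0),P[red].max(0))
print("handle",top.sum(),np.median(P[top],0),np.percentile(P[top],2,axis=0),np.percentile(P[top],98,axis=0))
def circ(mask):
    c,r=cv2.minEnclosingCircle(P[mask][:,:2].astype(np.float32));return np.round(c,4),round(r,4)
print("handle circ",circ(top&(V<90)))
# jug mouth
j=box(145,182,145,182)&(P[...,2]>.128)&(P[...,2]<.142)&(S<60)
print("jug",j.sum(),circ(j),np.median(P[j],0))
# rack & tote orientation
ub=box(245,372,105,172)&(abs(P[...,2]-.178)<.008)&(H>100)&(H<125)&(S>100)
r=cv2.minAreaRect(P[ub][:,:2].astype(np.float32));print("upper",r)
lb=box(245,372,155,200)&(abs(P[...,2]-.025)<.008)&(H>100)&(H<125)&(S>100)
print("low",cv2.minAreaRect(P[lb][:,:2].astype(np.float32)))
g=box(110,220,120,225)&(abs(P[...,2]-.06)<.008)&(H>45)&(H<85)&(S>100)
print("tote",cv2.minAreaRect(P[g][:,:2].astype(np.float32)))
# tall tops
for n,bb,zz in(("far",(138,163,122,148),.215),("left",(108,135,153,180),.215),("near",(148,174,172,200),.215),("right",(176,202,140,168),.215)):
    m=box(*bb)&(abs(P[...,2]-zz)<.012); print(n,m.sum(),circ(m) if m.sum() else 0)
for n,bb in(("tin",(230,256,235,260)),("jarL",(265,292,165,190)),("jarM",(298,324,165,190))):
    m=box(*bb);zz=np.percentile(P[m][:,2],90);m&=abs(P[...,2]-zz)<.006;print(n,zz,m.sum(),circ(m))
cr=cv2.resize(im[100:225,100:390],None,fx=2.7,fy=2.7,interpolation=cv2.INTER_CUBIC);cv2.imwrite("pics/crop1.png",cr)
E
```

```text
red 165 [ 0.59848518 -0.31727935  0.0841493 ] [ 0.57868501 -0.35330895  0.07838704] [ 0.63426564 -0.29722676  0.13670506]
handle 79 [ 0.60573626 -0.32446796  0.13305398] [ 0.59446074 -0.33683519  0.11756881] [ 0.61923166 -0.31178969  0.13851681]
handle circ (array([ 0.6068, -0.3252]), 0.0141)
jug 130 (array([0.6456, 0.2312]), 0.0456) [0.63713378 0.23124863 0.13499133]
upper ((0.6970018744468689, -0.21889902651309967), (0.16198177635669708, 0.3397532105445862), 4.557625770568848)
low ((0.609904408454895, -0.22608546912670135), (0.07634022831916809, 0.33516666293144226), 4.509095668792725)
tote ((0.6263731718063354, 0.2289394587278366), (0.2505871057510376, 0.2798102796077728), 13.570574760437012)
far 260 (array([0.7058, 0.2487]), 0.0271)
left 303 (array([0.6057, 0.3255]), 0.0282)
near 297 (array([0.55, 0.21]), 0.0272)
right 290 (array([0.6515, 0.1334]), 0.0273)
tin 0.08790232729276368 281 (array([ 0.386 , -0.0238]), 0.0304)
jarL 0.17710864643001142 119 (array([ 0.6138, -0.1264]), 0.0395)
jarM 0.13025465662989444 14 (array([ 0.6002, -0.2288]), 0.0205)
```

View pics/crop1.png

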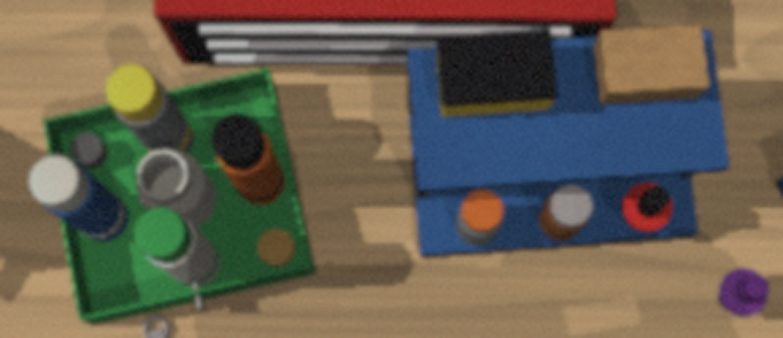

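```bash
cat >> h.py <<'E'
def ray(name,u,v,z):
    p=camera_params(name);T=np.array(p["pose"]);a,b=slopes(u,v,np.array(p["intrinsics"]),p["k1"])
    r=np.stack([a,b,np.ones_like(a)],-1)@T[:3,:3].T;o=T[:3,3];return o+r*((z-o[2])/r[...,2])[...,None]
E
python3 - <<'E'
from h import *
from scipy.optimize import least_squares
z=np.load("top0.npz");im,P,d=z["im"],z["P"],z["d"]
hsv=cv2.cvtColor(im,cv2.COLOR_BGR2HSV);H,S,V=[hsv[...,i].astype(int) for i in range(3)]
v,u=np.mgrid[:384,:512]
reg=(u>325)&(u<358)&(v>160)&(v<192)
blk=reg&(V<75)&(abs(P[...,2]-.133)<.012);print("handle top",blk.sum(),ray("top",u[blk].astype(float),v[blk].astype(float),.133).mean(0),P[blk].mean(0),P[blk][:,2])
red=reg&((H<8)|(H>172))&(S>150)&(V>70)&(abs(P[...,2]-.083)<.006)
q=P[red][:,:2]; cnt=max(cv2.findContours((red|blk).astype(np.uint8),cv2.RETR_EXTERNAL,cv2.CHAIN_APPROX_NONE)[0],key=len)[:,0]
Q=ray("top",cnt[:,0].astype(float),cnt[:,1].astype(float),.083)[:,:2]
print("flange circle",cv2.minEnclosingCircle(Q.astype(np.float32)), "2-98%",np.percentile(q,[2,98],axis=0))
j=(u>140)&(u<190)&(v>140)&(v<185)&(S<70)&(abs(P[...,2]-.135)<.006)
n,l,st,c=cv2.connectedComponentsWithStats(j.astype(np.uint8)); k=1+np.argmax(st[1:,4]); q=P[l==k][:,:2]
f=least_squares(lambda p:np.hypot(*(q-p).T)-.0263,[.637,.231],loss="soft_l1",f_scale=.003)
print("jug",st[k],f.x,np.abs(f.fun).mean(),"zmed",np.median(P[l==k][:,2]),np.percentile(q,[2,98],axis=0))
ub=(u>255)&(u<360)&(v>140)&(v<160);print("upper z",np.median(P[ub][:,2]))
for b in((365,390,198,220),(385,460,145,215)):
    m=(u>b[0])&(u<b[1])&(v>b[2])&(v<b[3])&(P[...,2]>.03);print(P[m].max(0),P[m].min(0))
E
```

```text
handle top 71 [ 0.60707542 -0.32377178  0.133     ] [ 0.60708287 -0.32377484  0.13294683] [0.13285824 0.13338268 0.13279936 0.13565505 0.13463747 0.13770159
 0.13329641 0.13470765 0.13559374 0.13019991 0.13161317 0.13118903
 0.13285626 0.13214063 0.13201722 0.13160493 0.13593127 0.13321849
 0.13607585 0.13705115 0.1339941  0.12236359 0.13884867 0.13715244
 0.13697873 0.13520196 0.13344302 0.13310081 0.1302147  0.13135076
 0.13788014 0.12125748 0.13171273 0.12838335 0.13781263 0.13824441
 0.13425893 0.12968096 0.13478831 0.13494542 0.13945408 0.12394702
 0.13278371 0.13488531 0.13139198 0.13305398 0.13094453 0.13825606
 0.13022475 0.13405236 0.13058892 0.12338042 0.1292633  0.13760832
 0.13816048 0.13334654 0.13405223 0.13266385 0.13002668 0.13589014
 0.12498352 0.13136774 0.1283917  0.13354912 0.13470364 0.13504409
 0.13634939 0.12852575 0.13242898 0.13310868 0.13065427]
flange circle ((0.6071276664733887, -0.3261576294898987), 0.029516734182834625) 2-98% [[ 0.57973683 -0.35106107]
 [ 0.63346688 -0.29851034]]
jug [151 155  19  20 107] [0.62984787 0.22786963] 0.0014427651373177723 zmed 0.1352373645681837 [[0.60257664 0.20013473]
 [0.65851047 0.25525843]]
upper z 0.17885013979693243
[ 0.53992854 -0.04309782  1.34610547] [ 0.34229725 -0.47043853  0.04681904]
[ 0.71393962 -0.04309782  1.34610547] [ 0.34229725 -0.71011349  0.03000048]
```

{"fn": "arm_command", "kwargs": {"plan": "0.8 6 3 1 -3; 0.8 12 6 1 -6; 0.8 17 9 1 -9; 0.8 22 11.5 1 -12.7; 0.8 27 14 1 -12.7; 0.8 32 16.5 1 -12.7; 0.8 37 19 1 -12.7; 0.8 41 21 1 -12.7; 0.8 43.6 22.4 0 -12.7; 0.8 43.6 22.4 -2 -12.7; 0.8 43.6 22.4 -2 -12.7; 0.8 43.6 22.4 -2 -12.7", "grip_force": 25}}

```text
t: 1.6
position: [0.6062, -0.3254, 0.234]
tool_rot: [3.139, 0.124, 0.001]
contact_force: [0.6, -0.1, 0.6]
finger_gap: 0.798
grip_force: 0.0
```

{"fn": "arm_command", "kwargs": {"plan": "0.8 0 0 -3 0; 0.8 0 0 -6 0; 0.8 0 0 -8 0; 0.8 0 0 -9 0; 0.8 0 0 -9.5 0; 0.8 0 0 -10 0; 0.8 0 0 -10 0; 0.8 0 0 -10 0"}}

```text
t: 2.6
position: [0.6065, -0.3253, 0.1338]
tool_rot: [3.139, 0.124, 0.001]
contact_force: [0.6, 0.7, -0.3]
finger_gap: 0.8
grip_force: 0.0
```

```bash
python3 - <<'E'
from h import *
im,d=read_camera("side");a=cv2.resize(im[90:210,220:350],None,fx=3,fy=3,interpolation=cv2.INTER_CUBIC)
im,d=read_camera("top");b=cv2.resize(im[120:230,270:400],None,fx=3,fy=3,interpolation=cv2.INTER_CUBIC)
c=np.zeros((360,790,3),np.uint8);c[:360,:390]=a;c[:330,400:]=b;cv2.imwrite("pics/g1.png",c)
E
```

```text
(no output)
```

View pics/g1.png

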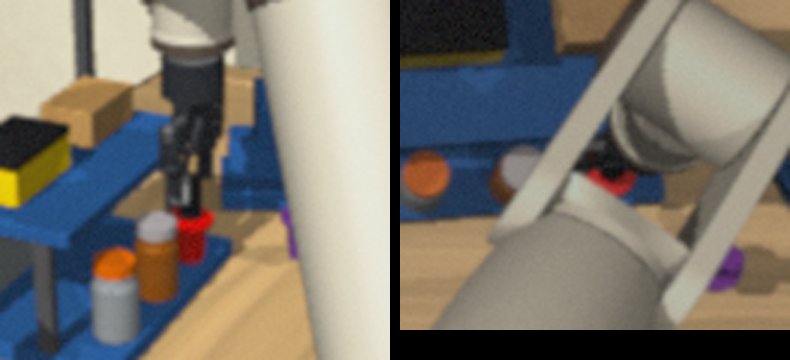

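The side crop (left) shows the fingers around the black handle just above the red flange at (193,215), clear of the jar at (158,230). The gripper body is just above the upper board, with no contact force. Closing now.

{"fn": "arm_command", "kwargs": {"plan": "0 0 0 0 0; 0 0 0 0 0; 0 0 0 0 0; 0 0 0 0 0; 0 0 0 0 0; 0 0 0 0 0", "grip_force": 40}}

```text
t: 3.45
position: [0.6064, -0.3253, 0.1335]
tool_rot: [3.139, 0.124, 0.001]
contact_force: [0.1, -1.8, 4.0]
finger_gap: 0.312
grip_force: 39.6
```

{"fn": "arm_command", "kwargs": {"plan": "0 0 0 0.5 0; 0 0 0 1 0; 0 0 0 1.5 0; 0 -1 0 1.8 0; 0 -3 0 1.8 0; 0 -5 0 1.8 0; 0 -8 0.5 1.8 0; 0 -10 2.5 1.8 0; 0 -12 5 1.8 0; 0 -13.5 7.5 1.8 0; 0 -14.5 9.5 1.8 0; 0 -15 10.5 1.8 0; 0 -15 10.5 1.8 0; 0 -15 10.5 1.8 0"}}

```text
t: 5.2
position: [0.4565, -0.2207, 0.1513]
tool_rot: [3.139, 0.124, 0.0]
contact_force: [0.2, -1.0, -1.7]
finger_gap: 0.313
grip_force: 39.6
```

```bash
python3 - <<'E'
from h import *
im,d=read_camera("side");a=cv2.resize(im[90:260,200:370],None,fx=3,fy=3,interpolation=cv2.INTER_CUBIC)
cv2.imwrite("pics/g2.png",a)
E
```

```text
(no output)
```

View pics/g2.png

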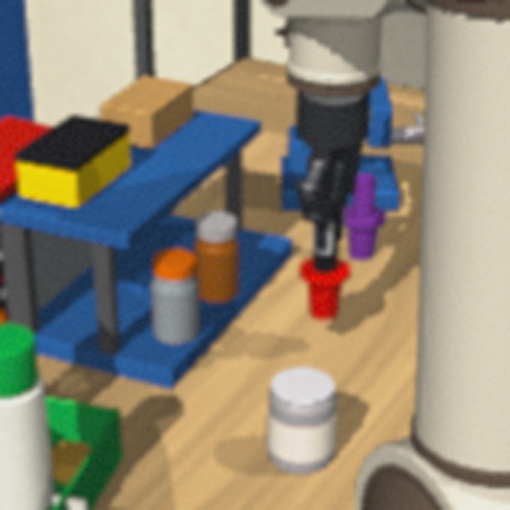

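The bung hangs upright in the jaws at (323,290), clear of the rack, tin and purple part. Lowering it to the bench.

{"fn": "arm_command", "kwargs": {"plan": "0 0 0 -1.5 0; 0 0 0 -3 0; 0 0 0 -3.7 0; 0 0 0 -4 0; 0 0 0 -4.15 0; 0 0 0 -4.25 0; 0 0 0 -4.25 0"}}

```text
t: 6.12
position: [0.4564, -0.2202, 0.109]
tool_rot: [3.139, 0.124, 0.0]
contact_force: [-0.6, -1.1, -1.0]
finger_gap: 0.312
grip_force: 39.6
```

{"fn": "arm_command", "kwargs": {"plan": "0 0 0 -0.05 0; 0 0 0 -0.05 0; 0.4 0 0 -0.05 0; 0.5 0 0 -0.05 0; 0.55 0 0 -0.05 0; 0.65 0 0 -0.05 0; 0.65 0 0 -0.05 0; 0.65 0 0 -0.05 0; 0.65 0 0 -0.05 0"}}

```text
t: 7.25
position: [0.4563, -0.2202, 0.1083]
tool_rot: [-3.139, -0.124, 0.0]
contact_force: [-0.2, 0.2, -0.2]
finger_gap: 0.651
grip_force: 0.0
```

```bash
python3 - <<'E'
from h import *
im,d=read_camera("side");a=cv2.resize(im[90:260,200:370],None,fx=3,fy=3,interpolation=cv2.INTER_CUBIC)
cv2.imwrite("pics/g3.png",a)
E
```

```text
(no output)
```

View pics/g3.png

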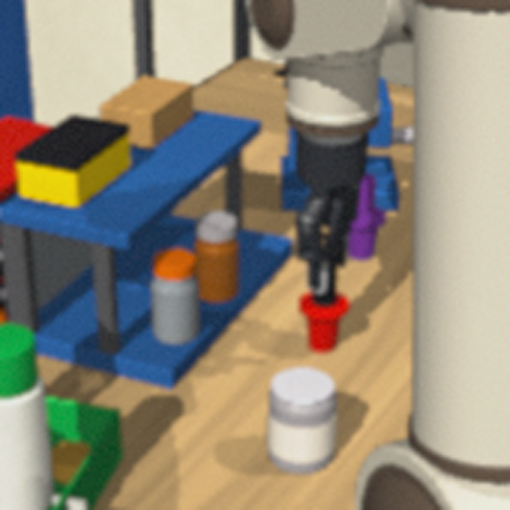

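The bung stands upright and free on the bench at (323,322). I'll check its fore-aft offset from the jaw centre, then regrip lower on the handle.

```bash
python3 - <<'E'
from h import *
im,d,P=cloud("side")
hsv=cv2.cvtColor(im,cv2.COLOR_BGR2HSV);H,S,V=[hsv[...,i].astype(int) for i in range(3)]
v,u=np.mgrid[:384,:512]
m=(u>290)&(u<330)&(v>180)&(v<212)&((H<8)|(H>172))&(S>150)&(V>60)
w=[(r,u[m&(v==r)].min(),u[m&(v==r)].max()) for r in range(180,212) if (m&(v==r)).sum()>2]
print(w)
top=[x for x in w if x[2]-x[1]>=max(y[2]-y[1] for y in w)-1]
uc=np.mean([(x[1]+x[2])/2 for x in top]);vc=np.mean([x[0] for x in top])
print(uc,vc,ray("side",np.array([uc]),np.array([vc]),.056),state()["position"])
E
```

```text
[(188, np.int64(301), np.int64(313)), (189, np.int64(300), np.int64(315)), (190, np.int64(300), np.int64(315)), (191, np.int64(300), np.int64(316)), (192, np.int64(300), np.int64(316)), (193, np.int64(300), np.int64(315)), (194, np.int64(301), np.int64(315)), (195, np.int64(302), np.int64(313)), (196, np.int64(303), np.int64(313)), (197, np.int64(303), np.int64(312)), (198, np.int64(303), np.int64(312)), (199, np.int64(303), np.int64(312)), (200, np.int64(303), np.int64(312)), (201, np.int64(303), np.int64(312)), (202, np.int64(303), np.int64(311)), (203, np.int64(303), np.int64(311)), (204, np.int64(303), np.int64(311)), (205, np.int64(303), np.int64(311)), (206, np.int64(304), np.int64(310))]
307.7 191.0 [[ 0.45608762 -0.21770649  0.056     ]] [ 0.45633434 -0.2201605   0.10826382]
```

{"fn": "arm_command", "kwargs": {"plan": "0.65 0 0 -0.7 0; 0.65 0 0 -1.4 0; 0.65 0 0 -2 0; 0.65 0 0 -2 0"}}

```text
t: 7.85
position: [0.4561, -0.22, 0.0876]
tool_rot: [-3.138, -0.124, 0.001]
contact_force: [0.5, -0.4, 0.6]
finger_gap: 0.654
grip_force: 0.0
```

{"fn": "arm_command", "kwargs": {"plan": "0 0 0 0 0; 0 0 0 0 0; 0 0 0 0 0; 0 0 0 0 0; 0 0 0 0 0; 0 0 0 0 0; 0 0 0 0.5 0; 0 0 0 2 0; 0 0 0 5 0; 0 0 0 9 0; 0 0 0 14 0; 0 0 0 19 0; 0 0 0 23 0; 0 0 0 25.5 0; 0 0 0 26.5 0; 0 0 0 26.5 0"}}

```text
t: 9.85
position: [0.4563, -0.2201, 0.3534]
tool_rot: [3.139, 0.124, 0.0]
contact_force: [0.2, -0.7, -3.0]
finger_gap: 0.322
grip_force: 39.5
```

{"fn": "arm_command", "kwargs": {"plan": "0 0 2 0 0; 0 1 5 0 1; 0 2 9 0 3; 0 4 13 0 5; 0 6 17 0 7; 0 8 21 0 9; 0 10 25 0 9; 0 11.5 29 0 9; 0 13 33 0 9; 0 14.5 37 0 9; 0 16 40.5 0 9; 0 17 43 0 9; 0 17.4 44.3 0 9; 0 17.4 44.8 0 9; 0 17.4 44.8 0 9; 0 17.4 44.8 0 9; 0 17.4 44.8 0 9"}}

```text
t: 11.98
position: [0.6303, 0.2272, 0.3535]
tool_rot: [-3.12, -0.369, -0.0]
contact_force: [-0.4, 0.4, -1.2]
finger_gap: 0.318
grip_force: 39.6
```

```bash
python3 - <<'E'
from h import *
from scipy.optimize import least_squares
im,d,P=cloud("side")
hsv=cv2.cvtColor(im,cv2.COLOR_BGR2HSV);H,S,V=[hsv[...,i].astype(int) for i in range(3)]
v,u=np.mgrid[:384,:512]
near=(np.hypot(P[...,0]-.63,P[...,1]-.228)<.06)&(d>0)
m=near&(P[...,2]>.23)&((H<8)|(H>172))&(S>150)&(V>50)
for r in range(v[m].min(),v[m].max()+1,3):
    q=m&(v==r);print(r,u[q].min(),u[q].max(),end="; ")
rows=[(r,u[m&(v==r)].min(),u[m&(v==r)].max()) for r in np.unique(v[m])]
W=max(b-a for _,a,b in rows);t=[x for x in rows if x[2]-x[1]>=W-1]
uc=np.mean([(a+b)/2 for _,a,b in t]);vc=np.mean([r for r,_,_ in t]);print("\nflange",uc,vc,ray("side",np.array([uc]),np.array([vc]),.3215))
bt=rows[-3];print("foot",ray("side",np.array([(bt[1]+bt[2])/2]),np.array([float(bt[0])]),.268))
j=near&(abs(P[...,2]-.135)<.006)&(S<90)
q=P[j][:,:2];print("jugpts",len(q))
if len(q)>10:
    f=least_squares(lambda p:np.hypot(*(q-p).T)-.027,[.63,.228],loss="soft_l1",f_scale=.003);print(f.x,abs(f.fun).mean())
cv2.imwrite("pics/g4.png",cv2.resize(im[90:310,100:320],None,fx=2.7,fy=2.7,interpolation=cv2.INTER_CUBIC))
E
```

```text
151 174 174; 154 172 172; 157 158 176; 160 155 177; 163 154 177; 166 156 174; 169 160 175; 172 160 174; 175 161 173; 178 162 175; 181 164 174; 
flange 165.66666666666666 162.0 [[0.62431366 0.23762008 0.3215    ]]
foot [[0.62429011 0.23568711 0.268     ]]
jugpts 119
[0.62906693 0.22903735] 0.0015505271900004291
```

View pics/g4.png

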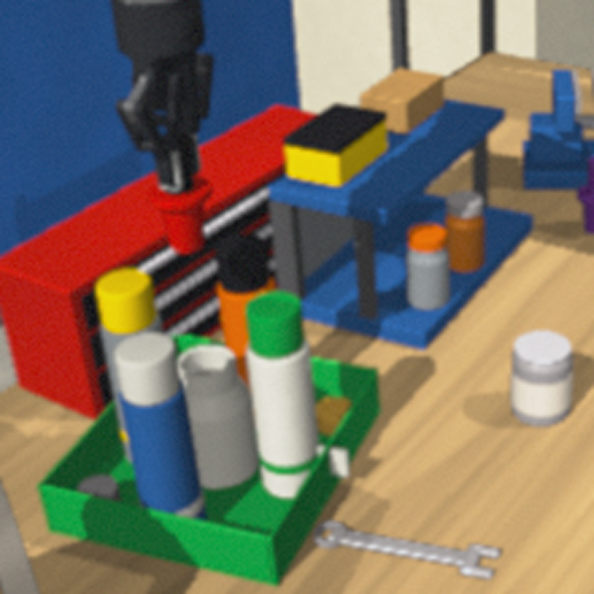

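Side view: the bung hangs upright at (180,215), and the jug mouth is at (208,365) amid the cans. Both cameras put the jug at about (0.6295, 0.2285), so I'm nudging and descending.

{"fn": "arm_command", "kwargs": {"plan": "0 -0.1 0.1 -2 0; 0 -0.1 0.1 -5 0; 0 -0.1 0.1 -8 0; 0 -0.1 0.1 -10 0; 0 -0.1 0.1 -12 0; 0 -0.1 0.1 -12.7 0; 0 -0.1 0.1 -13.3 0; 0 -0.1 0.1 -13.9 0; 0 -0.1 0.1 -14.5 0; 0 -0.1 0.1 -14.5 0"}}

```text
t: 13.28
position: [0.6292, 0.2288, 0.2079]
tool_rot: [-3.12, -0.37, 0.001]
contact_force: [0.8, 0.8, -1.0]
finger_gap: 0.317
grip_force: 39.6
```

{"fn": "arm_command", "kwargs": {"plan": "0 0 0 -0.6 0; 0 0 0 -1.2 0; 0 0 0 -1.8 0; 0 0 0 -2.3 0; 0 0 0 -2.8 0; 0 0 0 -3.1 0; 0 0 0 -3.1 0"}}

```text
t: 14.15
position: [0.6293, 0.2288, 0.1771]
tool_rot: [-3.12, -0.37, 0.0]
contact_force: [-0.4, -0.7, -1.6]
finger_gap: 0.316
grip_force: 39.6
```

{"fn": "arm_command", "kwargs": {"plan": "0 0 0 -0.1 0; 0 0 0 -0.2 0; 0 0 0 -0.3 0; 0 0 0 -0.3 0; 0 0 0 -0.3 0"}}

```text
t: 14.78
position: [0.6294, 0.2288, 0.1743]
tool_rot: [-3.12, -0.37, -0.0]
contact_force: [0.3, -0.2, -0.4]
finger_gap: 0.316
grip_force: 39.6
```

{"fn": "arm_command", "kwargs": {"plan": "0 0 0 -0.1 0; 0 0 0 -0.15 0; 0 0 0 -0.2 0; 0 0 0 -0.2 0; 0 0 0 -0.2 0"}}

```text
t: 15.4
position: [0.6296, 0.2289, 0.1736]
tool_rot: [-3.119, -0.37, -0.003]
contact_force: [-2.5, -1.6, 10.0]
finger_gap: 0.318
grip_force: 40.7
```

The flange is on the rim (10 N up at the expected height). Releasing and rising.

{"fn": "arm_command", "kwargs": {"plan": "0 0 0 0.05 0; 0 0 0 0.05 0; 0.4 0 0 0.05 0; 0.5 0 0 0.05 0; 0.55 0 0 0.05 0; 0.55 0 0 0.05 0; 0.55 0 0 0.05 0; 0.55 0 0 1 0; 0.55 0 0 2.5 0; 0.55 0 0 5 0; 0.55 0 0 10 0; 0.55 0 0 15 0; 0.55 -3 -3 19 0; 0.55 -8 -8 20 0; 0.55 -12 -12 20 0; 0.55 -16 -16 20 0; 0.55 -18 -20 20 0; 0.55 -18 -20 20 0; 0.55 -18 -20 20 0"}}

```text
t: 17.77
position: [0.4495, 0.029, 0.3732]
tool_rot: [-3.12, -0.369, -0.002]
contact_force: [0.1, -0.6, -0.3]
finger_gap: 0.551
grip_force: 0.0
```

```bash
python3 - <<'E'
from h import *
a=read_camera("side")[0];im,d,P=cloud("top")
a=cv2.resize(a[170:300,110:250],None,fx=2.8,fy=2.8,interpolation=cv2.INTER_CUBIC);b=cv2.resize(im[110:240,100:240],None,fx=2.8,fy=2.8,interpolation=cv2.INTER_CUBIC)
cv2.imwrite("pics/f.png",np.hstack([a,b]))
hsv=cv2.cvtColor(im,cv2.COLOR_BGR2HSV);H,S,V=[hsv[...,i].astype(int) for i in range(3)]
n=(d>0)&(np.hypot(P[...,0]-.63,P[...,1]-.229)<.035)
for k,m in(("handle",n&(V<80)&(P[...,2]>.18)),("flange",n&(S>150)&((H<8)|(H>172))&(P[...,2]<.16))):
    print(k,m.sum(),np.median(P[m],0),P[m].mean(0),np.percentile(P[m],[3,97],axis=0).round(3).tolist())
E
```

```text
handle 78 [0.62935936 0.22938886 0.19309278] [0.63016019 0.22924537 0.19230675] [[0.619, 0.217, 0.183], [0.644, 0.241, 0.197]]
flange 62 [0.62340134 0.23720344 0.1438353 ] [0.63177117 0.23502759 0.14438967] [[0.609, 0.215, 0.14], [0.659, 0.253, 0.15]]
```

View pics/f.png

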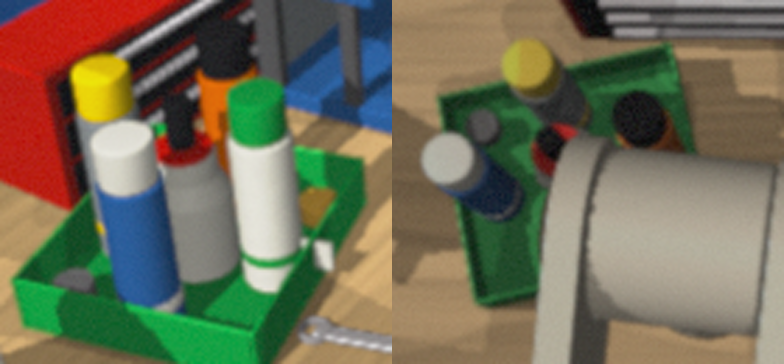

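The bung sits upright with its flange flat on the jug rim at (185,150). The handle top is at 0.193 m, as expected when fully home. The cans all stand, so I'm handing in.

```bash
python3 -c "
from plant import *
print(job_done())"
```

```text
the job is handed in; nothing more can be done
None
```

The bung is seated upright in the jug's neck, flange flush on the rim, with nothing seen knocked or moved, and the job was handed in (no verdict came back); one departure from the task: moves couldn't tilt the tool, so I took it off the rack with the gripper vertical, by the handle's top end, with the gripper body just above the upper board, instead of slantwise.

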